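# Set and start the countertop timer

## Robot

A 6-joint arm with a two-finger parallel gripper is mounted at the origin on a cart in front of the work surface, level with it; the furniture and walls round the work are solid. World frame = base frame: x ahead of the robot, y to its left, z up, the work surface at z = 0. Lengths are in mm, angles in rad, forces in N, time in s.
With the tool pointing down it reaches from about 200 to 875 mm from the base axis. Payload 3.4 kg.
Tool frame: the origin (TCP) lies on the mounting face of the last link; the fingertips stand 199 mm ahead of it and the grasp point (between the pads) lies 180 mm ahead of it; z points along the fingers, y is the line along which they close (so a half turn about z gives the same grasp; the last joint's range is limited). The gripper opens to 94 mm and grips with 3 to 60 N. Pads are 16 mm wide; open, the fingers measure 119 mm over their backs; the gripper's body (75 mm by 177 mm) begins 78 mm behind the grasp point.
Start: joints at [1.065, 0.276, 1.505, -0, 1.361, -0.121], TCP at [215.851, 532.966, 404.693] pointing down, gripper open.
Joint ranges: [-2.89, 2.89], [-0.75, 2.08], [0.22, 2.7], [-1.18, 4.32], [0.11, 2.71], [-2.7, 2.7]. Speed limits (rad/s): [2.57, 2.57, 3.14, 3.14, 3.14, 3.14].

## Interface

Orientations are given as a unit quaternion [x, y, z, w].
In Python, from plant import env gives the robot as it stands. The module is installed in compiled form; this text tells all that it offers.
- The arm moves only by the shell command python3 -m jog 'ROWS'. ROWS is JSON, a list of rows, each an object of numbers: "gripper": the opening, from 0 (shut) to 1 (fully open); "dx", "dy", "dz": the shift along the world's x, y, z in m; "spin": the turn about the world's z in rad. A call has exactly 10 rows; each row shifts and turns the commanded pose from where the row before left it; what a row does not reach is not made up. A row lasts 1/12 s, in which the tool goes at most 41.7 mm and 7.16 degrees, less where a joint would pass 70% of its speed; a pose out of reach is approached as far as the arm can. A call with a gripper value outside its range is refused whole. The fingers move at their own pace and stop on an object; the grip force is fixed at half the most. Time passes only in rows, so rows that do not move let the fingers close, or fill a call up. It gives the time, the measured TCP pose, the force, the opening and the grip force at its end, in the units of the state.
- env.state(): the state, without advancing time (a new reading comes with each control period).
- env.snapshot(name): name is "side" or "top" or "wrist"; returns a dict with "frame" (480x640x3 uint8, red, green, blue), "camera_matrix" (3x3 intrinsics, pixels), "k1" (the pictures are not rectified: a ray, as slopes to the right and down, at radius r is drawn at 1 + k1 r^2 times it, then the intrinsics apply), "rvec" (rotation vector, rad) and "tvec" (3), from world to camera coordinates, as OpenCV has them. Camera axes: x right, y down, z forward; pixel columns grow to the right and rows downward; lengths in mm; the calibration is good to about 2 mm. A picture is of the moment at which its call begins. There is no depth.
- env.close_job(): hands the job in; it is judged then, once.
The state is a dict: "time": time; "q": joint angles; "qd": joint speeds; "joint_torque": joint torques, N m; "position": TCP position; "tcp_rot": TCP orientation; "force": force on the tool from outside, world axes, zero at the start; "moment": the same for the moment, N m; "width": finger opening in mm; "grasp_force": force on a finger pad.
Only numpy, scipy, OpenCV 4.12 (cv2) and the standard library are available. Lean on these libraries where they do the work, as an engineer would, in place of code of your own. Each camera call takes 0.05 s, during which the arm holds its last target. There are 200 camera calls.

## Task

Set the free-standing kitchen timer: turn its knob clockwise until the pointed end stands at the one long mark, pressing down on the knob as you turn so that the light case stays where it stands and does not spin. Then start it by pressing the wide bar key all the way down, and letting it spring back; leave the round key alone, and do not disturb the salt shaker, tin, mug or fork beside it.

Things in the scene. Friction and masses are not known exactly. Their poses are not given: they have to be found in the camera images.
- case_top (a point): The timer: a low white case, 110 (its x) x 170 (its y) x 46 mm high, about 0.35 kg, loose on four hard slippery gliders. This point is the centre of its flat top, 46 mm above the worktop. x points to the rear of the case, y to its left end (seen from its front), z up. The knob's axis passes through (0, +42) mm in this frame, the bar key is at (+27, -52), the round key at (-29, -52).
- knob_grip (a point): Black knob: a bar grip 18 mm wide (its y), 60 mm long (its x), 26 mm high, on a 66 mm steel disc; grip its two long sides from above. This point is on the turning axis, half-way up the bar, 27 mm above the case's top; the bar's top is 13 mm above it, the disc's top 13 mm below. x points along the bar to the pointed end, the pointer, which bears a white line; the other end is square.
- stem (a joint): How far the sprung knob is pushed into the case, in m: 0 up, 0.006 fully down; about 4 N at first, about 14 N fully down; it comes up when let go and turns alike at any depth. The case's weight alone does not hold it against the knob's friction (0.14 N m): turned unpressed, the case spins along; with 10 to 16 N downward on the knob it stays.
- knob (a joint): Turning angle of the knob in rad, 0 to 5.24; grows as it turns clockwise seen from above; stays where it is left. The pointer is at the long mark at 4.71. It starts between 2.6 and 3.8. The short marks are 0.262 apart.
- long_mark (a point): The one long, thick black mark (18 x 6 mm, pointing at the knob) among thin short ones in the scale round the knob, on the case's top, 42.5 mm from the knob's axis, in the front right part of the dial: 120 degrees clockwise (seen from above) from the case's x direction. This point is its middle.
- bar_key_top (a point): Start key: the wide steel bar key, 44 mm (along the case's y) x 26 mm, at the rear right of the case. This point is the centre of its top, 11 mm above the case's top. Sprung, travel 5 mm straight down, from 1.4 N to about 5 N fully down.
- bar_key (a joint): How far the bar key is pressed, in m: 0 up, 0.005 fully down.
- round_key_top (a point): Stop key: the round steel key, 26 mm diameter, at the front right of the case, 56 mm in front of the bar key; not to be pressed. This point is the centre of its top, 11 mm above the case's top.
- round_key (a joint): How far the round key is pressed, in m: 0 up, 0.005 fully down.
- left_end (a point): Middle of the left end face of the case (85 mm from its centre, 25 mm above the worktop).
- right_end (a point): Middle of the right end face of the case (85 mm from its centre, 25 mm above the worktop).
- salt_shaker_mid (a point): Salt shaker, glass with a metal top, 44 mm diameter, 90 mm tall, standing loose near the right end of the case. The point is half-way up. Leave alone.
- tin_small_mid (a point): Small food tin, 75 mm diameter, 58 mm tall, standing loose near the left end of the case. The point is half-way up. Leave alone.
- mug_cream_mid (a point): Cream mug with a handle, 86 mm tall, standing loose to the right. The point is half-way up. Leave alone.
- fork_mid (a point): Steel fork, 193 mm long, lying loose along the rear side of the case, about 95 mm behind its centre. The point is at its middle. Leave alone.

How it is judged (in metres and radians):
On the way, in this order (a step that is already met when the one before it is completed fails the run):
1. the knob's pointer stands at the long mark (within 0.12 rad) (value of joint knob between 4.5924 and 4.8324 rad), for 0.2 s.
2. the bar key is pressed down, with the pointer still at the mark (all of step 1 and value of joint bar_key above 0.0038 m), for 0.05 s.
At the end, for the whole second after the job is handed in: The pointer stands at the long mark within 0.12 rad (7 degrees, about half a division); both keys are up; both ends of the case are within 20 mm of where they were and it stands level; shaker, tin, mug and fork are within 30 mm of where they stood, the first three upright (all of step 1 and value of joint each of bar_key, round_key below 0.001 m and distance of each of left_end, right_end from where it was at the start of the episode below 0.02 m and angle between case_top's own z axis and vertical below 0.05 rad and distance of each of salt_shaker_mid, tin_small_mid, mug_cream_mid, fork_mid from where it was at the start of the episode below 0.03 m and angle between each of salt_shaker_mid, tin_small_mid, mug_cream_mid's own z axis and vertical below 0.2 rad); the robot touches nothing.
It fails at once if the case spun or was pushed: an end of it more than 20 mm from its start (distance of any of left_end, right_end from where it was at the start of the episode above 0.02 m).
It fails at once if the bar key was pressed while the pointer was not at the mark (value of joint bar_key above 0.003 m and not (value of joint knob between 4.5924 and 4.8324 rad)).
It fails at once if the round key was pressed (value of joint round_key above 0.003 m).
It fails at once if a bystander was knocked over or moved more than 30 mm (distance of any of salt_shaker_mid, tin_small_mid, mug_cream_mid, fork_mid from where it was at the start of the episode above 0.03 m or angle between any of salt_shaker_mid, tin_small_mid, mug_cream_mid's own z axis and vertical above 0.5 rad).
It also fails if it takes over 61 s, if anything falls off the work surface, if the arm or the gripper's body presses on something with over 40 N, if the wrist force passes 120 N, or if a joint passes its speed limit or range.

## Working session

There is one attempt and no reset: what is moved stays moved. The work goes in short steps, Python scripts to look and compute and a shell command to move; the robot and the scene stay as the last step left them, time stands still between calls to the robot, and variables do not carry over. Pictures are saved under pics/ and viewed, at most 10 in all, crops included, and the job is handed in when it is done.

```bash
mkdir -p pics
cat > h.py <<'E'
import numpy as np, cv2
from plant import env
def snap(n,f,crop=None,scale=1):
    s=env.snapshot(n); im=cv2.cvtColor(s['frame'],cv2.COLOR_RGB2BGR)
    np.save(f'pics/{f}.npy',{k:s[k] for k in s},allow_pickle=True)
    save(im,f,crop,scale)
def save(im,f,crop=None,scale=1):
    if crop: a,b,c,d=crop; im=im[b:d,a:c]
    cv2.imwrite(f'pics/{f}.png',cv2.resize(im,None,fx=scale,fy=scale,interpolation=cv2.INTER_CUBIC))
def load(f): return np.load(f'pics/{f}.npy',allow_pickle=True).item()
def ray(s,u,v):
    K=np.array(s['camera_matrix']); d=np.array([(u-K[0,2])/K[0,0],(v-K[1,2])/K[1,1]])
    r=np.hypot(*d)
    if r>0:
        x=r
        for _ in range(30): x=r/(1+s['k1']*x*x)
        d=d*x/r
    R=cv2.Rodrigues(np.array(s['rvec'],float))[0]
    return -R.T@np.array(s['tvec'],float).ravel(), R.T@np.r_[d,1]
def atz(s,u,v,z):
    o,d=ray(s,u,v); return o+d*(z-o[2])/d[2]
E
python3 - <<'E'
from h import *
snap('top','top1'); snap('wrist','w1')
st=env.state(); print(st)
E
```

```text
{'time': 0.1, 'q': array([ 1.06498918e+00,  2.76519188e-01,  1.50597577e+00, -2.62531285e-05,
        1.36068333e+00, -1.20999059e-01]), 'qd': array([-1.60847848e-03, -2.05809014e-03, -3.29353597e-03,  1.12316341e-03,
        2.09575186e-06,  1.24342593e-04]), 'joint_torque': array([ 7.24670426e-04, -4.05453765e+01, -2.37779403e+01,  7.00268894e-02,
        2.98765569e-02, -4.14094461e-05]), 'position': array([215.76669209, 532.79048521, 403.91040835]), 'tcp_rot': array([ 1.91216369e-01,  9.81547590e-01, -7.58153913e-04, -2.32212538e-04]), 'force': array([ 0.57528518, -0.13481021, -0.22109464]), 'moment': array([-0.01205853, -0.02824294,  0.02520291]), 'grasp_force': 0.0, 'width': 94.08719346939047}
```

View pics/top1.png

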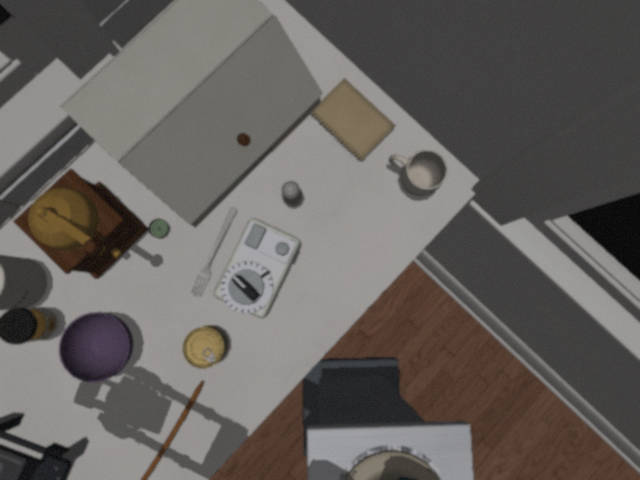

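The timer is at about (258,268), with the bar key at (256,235), the round key at (282,247) and the knob at (246,286). I'll enlarge it.

Run:
```python
from h import *
s=load('top1'); save(cv2.cvtColor(s['frame'],cv2.COLOR_RGB2BGR),'c1',(180,190,340,310),5)
for n,u,v,z in [('knob',246,286,60),('bar',256,235,57),('rnd',282,247,57),('shaker',291,194,45),('tin',204,347,58)]: print(n,atz(s,u,v,z).round())
print(ray(s,320,240))
```

```text
knob [425. 268.  60.]
bar [521. 250.  57.]
rnd [498. 201.  57.]
shaker [602. 183.  45.]
tin [316. 345.  58.]
(array([402.29120838, 153.24776415, 931.11830941]), array([ 0.12193306, -0.0280305 , -0.99217978]))
```

View pics/c1.png

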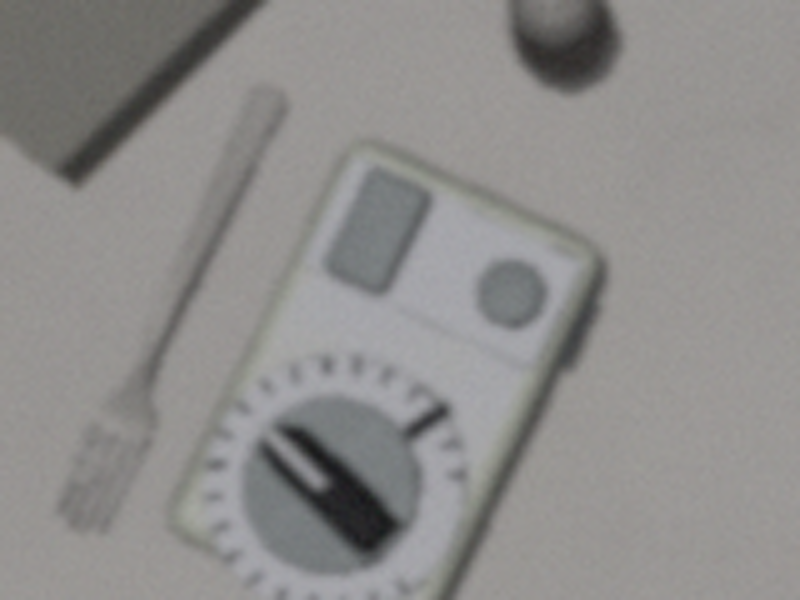

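The crop shows the pointer tip at crop (268,436), the square end at (383,538), the long mark at (428,420), the bar key at (378,232) and the round key at (511,293).

Run:
```python
from h import *
s=load('top1')
P=lambda u,v,z: atz(s,180+u/5,190+v/5,z)[:2]
tip,sq,lm,bk,rk=P(268,436,86),P(383,538,86),P(428,420,46),P(378,232,57),P(511,293,57)
disc=P(331,487,60)
print(tip,sq,np.linalg.norm(tip-sq),'c',(tip+sq)/2,'disc',disc)
print('lm',lm,'bk',bk,'rk',rk,np.linalg.norm(bk-rk))
x=(bk-rk);cx=np.degrees(np.arctan2(x[1],x[0]));print('case x yaw',cx)
a=np.radians(cx);X=np.array([np.cos(a),np.sin(a)]);Y=np.array([-X[1],X[0]])
o=(bk+rk)/2+1*X+52*Y; k=o+42*Y; print('centre',o,'knob pred',k,'lm pred',k+42.5*np.array([np.cos(a-2.094),np.sin(a-2.094)]))
d=tip-sq;py=np.degrees(np.arctan2(d[1],d[0]));print('pointer yaw',py,'lm yaw',cx-120, np.degrees(np.arctan2(*(lm-disc)[::-1])))
from scipy.spatial.transform import Rotation as R
m=R.from_quat(env.state()['tcp_rot']).as_matrix();print(m)
w=load('w1');print('wristcam',ray(w,320,240))
```

```text
[441.07102866 287.17571002] [403.49850139 245.91748257] 55.802653508276805 c [422.28476503 266.54659629] disc [422.82223868 267.96166904]
lm [447.7489886  233.06224728] bk [518.72464201 250.42858706] rk [494.57644279 200.43595614] 55.51935403305318
case x yaw 64.21782326349324
centre [460.26187932 248.95017834] knob pred [422.44280639 267.21812084] lm pred [446.35616677 232.08407474]
pointer yaw 47.67689167281974 lm yaw -55.782176736506756 -54.46385340386625
[[-9.26872493e-01  3.75375580e-01 -7.45798190e-04]
 [ 3.75376284e-01  9.26871451e-01 -1.39952262e-03]
 [ 1.65912437e-04 -1.57713397e-03 -9.99998743e-01]]
wristcam (array([142.94768802, 563.00712816, 385.30007972]), array([ 0.2709691 , -0.1082361 , -0.95668272]))
```

```bash
python3 -m jog '[{"dx":0.0207,"dy":-0.0266,"dz":-0.005,"spin":0.122,"gripper":1},{"dx":0.0207,"dy":-0.0266,"dz":-0.005,"spin":0.122,"gripper":1},{"dx":0.0207,"dy":-0.0266,"dz":-0.005,"spin":0.122,"gripper":1},{"dx":0.0207,"dy":-0.0266,"dz":-0.005,"spin":0.122,"gripper":1},{"dx":0.0207,"dy":-0.0266,"dz":-0.005,"spin":0.122,"gripper":1},{"dx":0.0207,"dy":-0.0266,"dz":-0.005,"spin":0.122,"gripper":1},{"dx":0.0207,"dy":-0.0266,"dz":-0.005,"spin":0.122,"gripper":1},{"dx":0.0207,"dy":-0.0266,"dz":-0.005,"spin":0.122,"gripper":1},{"dx":0.0207,"dy":-0.0266,"dz":-0.005,"spin":0.122,"gripper":1},{"dx":0.0207,"dy":-0.0266,"dz":-0.005,"spin":0.122,"gripper":1}]'
python3 - <<'E'
from h import *
snap('wrist','w2')
from scipy.spatial.transform import Rotation as R
st=env.state();m=R.from_quat(st['tcp_rot']).as_matrix();print(st['position'],np.degrees(np.arctan2(m[1,1],m[0,1])),st['q'])
E
```

```text
time: 0.93
position: [419.5, 270.8, 355.2]
tcp_rot: [-0.397, 0.918, 0.0, -0.0]
force: [0.0, 0.7, 0.2]
width: 94.1
grasp_force: 0.0
[422.6029235 267.2782521 354.2657478] 137.04778245986927 [ 0.42694617  0.19940171  1.74149268 -0.00623334  1.20137443 -1.9627289 ]
```

View pics/w2.png

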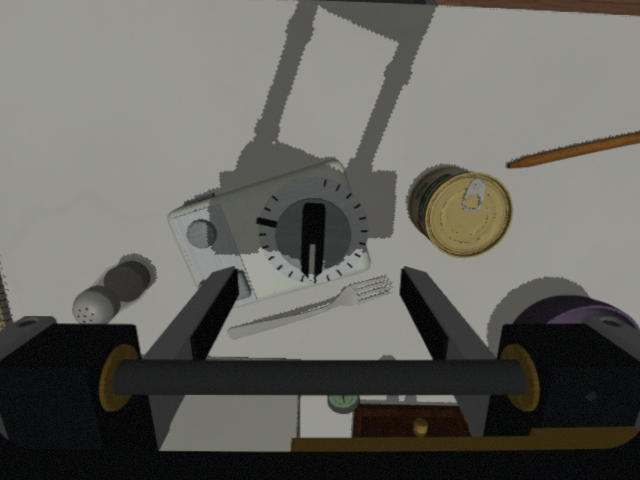

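The wrist picture shows the square end of the knob at (314,204), the pointer tip at (311,281), the long mark at (266,222) and the round key at (201,233).

Run:
```python
from h import *
s=load('w2');P=lambda u,v,z: atz(s,u,v,z)[:2]
sq,tip=P(314,205,86),P(311,280,86);d=tip-sq
print(sq,tip,np.hypot(*d),(sq+tip)/2,np.degrees(np.arctan2(d[1],d[0])))
k=(sq+tip)/2;lm=P(266,222,46);print('lm',lm,np.hypot(*(lm-k)),np.degrees(np.arctan2(*(lm-k)[::-1])),'rk',P(201,233,57),'disc',P(313,234,60))
```

```text
[401.87853664 245.90992316] [446.10935673 289.08620129] 61.81064988719789 [423.99394668 267.49806222] 44.30877613882651
lm [449.53853282 232.91510763] 42.9942627495707 -53.54869273995908 rk [494.75149247 200.24184892] disc [423.63470649 267.10141263]
```

```bash
python3 -m jog '[{"dx":0.001,"dy":0,"dz":-0.02,"spin":-0.017,"gripper":1},{"dz":-0.02,"gripper":1},{"dz":-0.02,"gripper":1},{"dz":-0.02,"gripper":1},{"dz":-0.011,"gripper":1},{"gripper":1},{"gripper":0},{"gripper":0},{"gripper":0},{"gripper":0}]'
python3 -m jog '[{"gripper":0},{"gripper":0},{"gripper":0},{"gripper":0},{"gripper":0},{"gripper":0},{"gripper":0},{"gripper":0},{"gripper":0},{"gripper":0}]'
```

```text
invalid input at $[1]: expected keys gripper, dx, dy, dz, spin
invalid input at $[0]: expected keys gripper, dx, dy, dz, spin
```

```bash
python3 -m jog '[{"dx":0.001,"dy":0,"dz":-0.02,"spin":-0.017,"gripper":1},{"dx":0,"dy":0,"dz":-0.02,"spin":0,"gripper":1},{"dx":0,"dy":0,"dz":-0.02,"spin":0,"gripper":1},{"dx":0,"dy":0,"dz":-0.02,"spin":0,"gripper":1},{"dx":0,"dy":0,"dz":-0.011,"spin":0,"gripper":1},{"dx":0,"dy":0,"dz":0,"spin":0,"gripper":1},{"dx":0,"dy":0,"dz":0,"spin":0,"gripper":0},{"dx":0,"dy":0,"dz":0,"spin":0,"gripper":0},{"dx":0,"dy":0,"dz":0,"spin":0,"gripper":0},{"dx":0,"dy":0,"dz":0,"spin":0,"gripper":0}]'
python3 -m jog '[{"dx":0,"dy":0,"dz":0,"spin":0,"gripper":0},{"dx":0,"dy":0,"dz":0,"spin":0,"gripper":0},{"dx":0,"dy":0,"dz":0,"spin":0,"gripper":0},{"dx":0,"dy":0,"dz":0,"spin":0,"gripper":0},{"dx":0,"dy":0,"dz":0,"spin":0,"gripper":0},{"dx":0,"dy":0,"dz":0,"spin":0,"gripper":0},{"dx":0,"dy":0,"dz":0,"spin":0,"gripper":0},{"dx":0,"dy":0,"dz":0,"spin":0,"gripper":0},{"dx":0,"dy":0,"dz":0,"spin":0,"gripper":0},{"dx":0,"dy":0,"dz":0,"spin":0,"gripper":0}]'
```

```text
time: 1.82
position: [420.3, 272.5, 265.6]
tcp_rot: [-0.387, 0.922, 0.0, 0.001]
force: [0.8, 0.1, 0.5]
width: 71.1
grasp_force: 0.0
time: 2.65
position: [420.2, 272.2, 264.7]
tcp_rot: [-0.387, 0.922, -0.0, 0.0]
force: [1.2, -1.2, 0.2]
width: 17.8
grasp_force: 29.8
```

Run:
```python
from h import *
from scipy.spatial.transform import Rotation as R
for i in range(2):
    st=env.state();m=R.from_quat(st['tcp_rot']).as_matrix();print(st['time'],st['position'],np.degrees(np.arctan2(m[1,1],m[0,1])),m[:,2],st['force'],st['moment'])
    snap('top','top2',(180,190,340,310),5)
snap('wrist','w3')
```

```text
2.65 [420.15540177 272.18961478 264.68705651] 135.5058984814757 [ 3.02834886e-04 -1.86383696e-04 -9.99999937e-01] [ 1.23892403 -1.19333187  0.22987645] [-0.07639933 -0.16672216 -0.0636739 ]
2.7 [420.12744666 272.21450045 264.6937231 ] 135.51053841581327 [ 2.75669818e-04 -1.52435918e-04 -9.99999950e-01] [ 1.08662277 -0.31662577 -0.77059634] [-0.17801132 -0.19585784 -0.0468816 ]
```

View pics/w3.png

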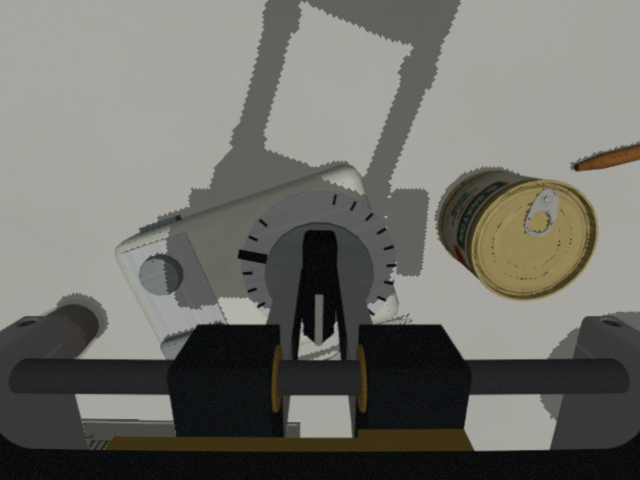

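View pics/top2.png

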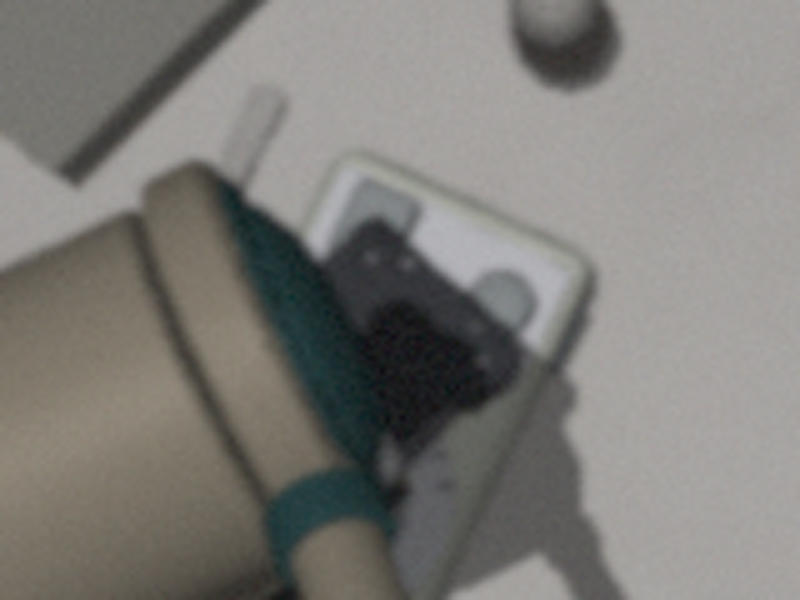

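The case was dragged about 6 mm as the fingers closed, because the jog restarts from the measured pose, not the commanded one. I'll carry it back by the same amount while it's gripped and unpressed, then press.

```bash
python3 -m jog '[{"dx":0.001,"dy":-0.0015,"dz":0,"spin":0,"gripper":0},{"dx":0.001,"dy":-0.0015,"dz":0,"spin":0,"gripper":0},{"dx":0.001,"dy":-0.0015,"dz":0,"spin":0,"gripper":0},{"dx":0.0005,"dy":-0.0005,"dz":0,"spin":0,"gripper":0},{"dx":0,"dy":0,"dz":0,"spin":0,"gripper":0},{"dx":0,"dy":0,"dz":-0.002,"spin":0,"gripper":0},{"dx":0,"dy":0,"dz":-0.002,"spin":0,"gripper":0},{"dx":0,"dy":0,"dz":0,"spin":0,"gripper":0},{"dx":0,"dy":0,"dz":0,"spin":0,"gripper":0},{"dx":0,"dy":0,"dz":0,"spin":0,"gripper":0}]'
```

```text
time: 3.63
position: [423.3, 267.3, 261.5]
tcp_rot: [-0.387, 0.922, 0.0, 0.0]
force: [-2.8, 0.3, 9.4]
width: 17.7
grasp_force: 29.9
```

```bash
python3 -m jog '[{"dx":0,"dy":0,"dz":-0.0015,"spin":0,"gripper":0},{"dx":0,"dy":0,"dz":0,"spin":0,"gripper":0},{"dx":0,"dy":0,"dz":0,"spin":-0.05,"gripper":0},{"dx":0,"dy":0,"dz":0,"spin":-0.08,"gripper":0},{"dx":0,"dy":0,"dz":0,"spin":-0.08,"gripper":0},{"dx":0,"dy":0,"dz":0,"spin":-0.08,"gripper":0},{"dx":0,"dy":0,"dz":0,"spin":-0.08,"gripper":0},{"dx":0,"dy":0,"dz":0,"spin":-0.05,"gripper":0},{"dx":0,"dy":0,"dz":0,"spin":0,"gripper":0},{"dx":0,"dy":0,"dz":0,"spin":0,"gripper":0}]'
python3 - <<'E'
from h import *
snap('top','top3',(180,190,340,310),5); snap('wrist','w4')
E
```

```text
time: 4.47
position: [423.3, 267.2, 260.3]
tcp_rot: [-0.186, 0.983, -0.0, 0.0]
force: [-3.1, -0.3, 9.7]
width: 17.8
grasp_force: 29.9
```

View pics/w4.png

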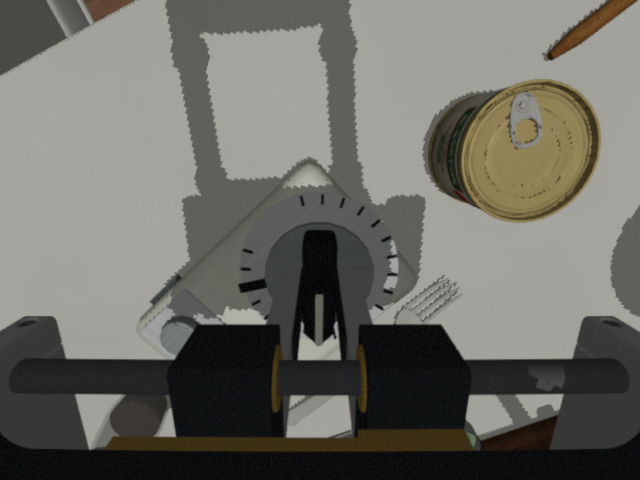

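The case stayed still while the knob turned. Pressing slightly harder, I'll continue.

```bash
python3 -m jog '[{"dx":0,"dy":0,"dz":-0.001,"spin":0,"gripper":0},{"dx":0,"dy":0,"dz":0,"spin":-0.06,"gripper":0},{"dx":0,"dy":0,"dz":0,"spin":-0.1,"gripper":0},{"dx":0,"dy":0,"dz":0,"spin":-0.1,"gripper":0},{"dx":0,"dy":0,"dz":0,"spin":-0.1,"gripper":0},{"dx":0,"dy":0,"dz":0,"spin":-0.1,"gripper":0},{"dx":0,"dy":0,"dz":0,"spin":-0.1,"gripper":0},{"dx":0,"dy":0,"dz":0,"spin":-0.1,"gripper":0},{"dx":0,"dy":0,"dz":0,"spin":-0.06,"gripper":0},{"dx":0,"dy":0,"dz":0,"spin":0,"gripper":0}]'
python3 -m jog '[{"dx":0,"dy":0,"dz":0,"spin":0,"gripper":0},{"dx":0,"dy":0,"dz":0,"spin":-0.06,"gripper":0},{"dx":0,"dy":0,"dz":0,"spin":-0.1,"gripper":0},{"dx":0,"dy":0,"dz":0,"spin":-0.1,"gripper":0},{"dx":0,"dy":0,"dz":0,"spin":-0.1,"gripper":0},{"dx":0,"dy":0,"dz":0,"spin":-0.06,"gripper":0},{"dx":0,"dy":0,"dz":0,"spin":0,"gripper":0},{"dx":0,"dy":0,"dz":0,"spin":0,"gripper":0},{"dx":0,"dy":0,"dz":0,"spin":0,"gripper":0},{"dx":0,"dy":0,"dz":0,"spin":0,"gripper":0}]'
python3 - <<'E'
from h import *
snap('top','top4',(180,190,340,310),5); snap('wrist','w5')
from scipy.spatial.transform import Rotation as R
st=env.state();m=R.from_quat(st['tcp_rot']).as_matrix();print(np.degrees(np.arctan2(m[1,1],m[0,1]))-90,st['moment'])
E
```

```text
time: 5.4
position: [423.3, 267.1, 259.5]
tcp_rot: [0.173, 0.985, -0.0, 0.0]
force: [-3.1, -1.4, 12.6]
width: 17.8
grasp_force: 29.9
time: 6.23
position: [423.3, 267.0, 259.5]
tcp_rot: [0.373, 0.928, -0.0, 0.0]
force: [-2.8, -1.1, 11.9]
width: 17.8
grasp_force: 29.9
-43.85499461699627 [-0.28341208  0.76590762  0.02662275]
```

View pics/w5.png

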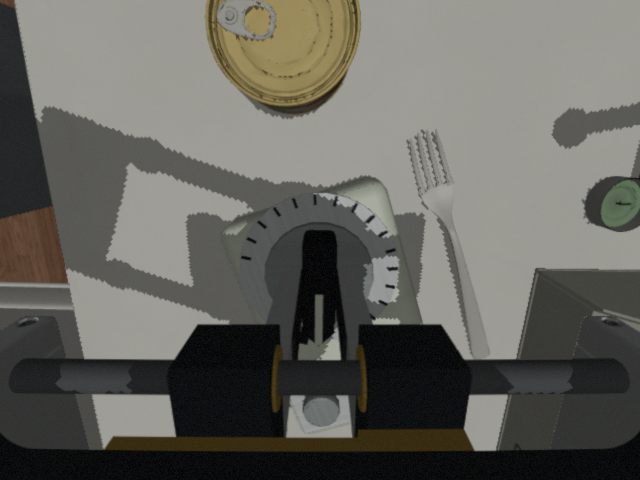

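The long mark is hidden behind the fingers. The short marks from #0 at (246,257) up over (315,199) to (391,268) give the scale's yaw instead: #0 lies 90° counter-clockwise… from the long mark by the 15° spacing (18 steps).

Run:
```python
from h import *
s=load('w5');k=np.array([423.3,267.])
for i,(u,v) in enumerate([(246,257),(252,240),(263,223),(275,212),(293,201),(315,199),(338,200),(354,206),(371,217),(382,228),(390,251),(391,268)]):
    d=atz(s,u,v,46)[:2]-k; a=np.degrees(np.arctan2(d[1],d[0])); print(i,round(np.hypot(*d),1),round(a,1),'long:',round((a+15*i-270+180)%360-180,1))
s=load('w2');k=np.array([423.8,267.3])
for u,v in [(325,184),(341,186),(366,236)]:
    d=atz(s,u,v,46)[:2]-k; print(np.hypot(*d),np.degrees(np.arctan2(d[1],d[0])))
im=cv2.cvtColor(load('top4')['frame'],cv2.COLOR_RGB2BGR);im0=cv2.cvtColor(load('top1')['frame'],cv2.COLOR_RGB2BGR)
c=np.hstack([im0[200:330,200:310],im[200:330,200:310]]);cv2.imwrite('pics/cmp.png',cv2.resize(c,None,fx=3.6,fy=3.6,interpolation=cv2.INTER_CUBIC))
```

```text
0 45.1 -144.7 long: -54.7
1 44.4 -159.9 long: -54.9
2 44.5 -176.6 long: -56.6
3 44.7 170.5 long: -54.5
4 45.9 154.4 long: -55.6
5 44.8 137.9 long: -57.1
6 45.8 120.8 long: -59.2
7 46.0 108.0 long: -57.0
8 46.6 92.7 long: -57.3
9 47.4 80.9 long: -54.1
10 46.3 61.7 long: -58.3
11 46.0 47.6 long: -57.4
42.64790543368884 -147.25146464967875
46.47696499056943 -164.67468436795488
48.04896151570453 130.09368045033747
```

View pics/cmp.png

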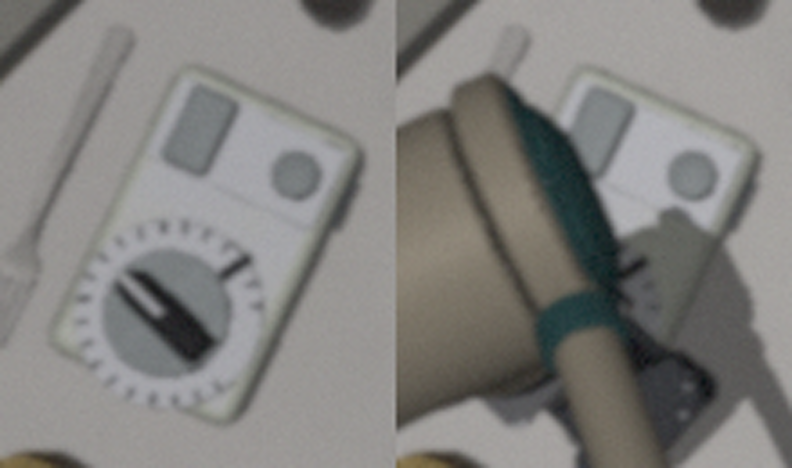

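The case stands where it began, to within a pixel. The marks put the long mark at yaw -56°, so 12° (0.21 rad) remain. I'll turn that, ease the pressure off, open and rise.

```bash
python3 -m jog '[{"dx":0,"dy":0,"dz":0,"spin":-0.05,"gripper":0},{"dx":0,"dy":0,"dz":0,"spin":-0.08,"gripper":0},{"dx":0,"dy":0,"dz":0,"spin":-0.08,"gripper":0},{"dx":0,"dy":0,"dz":0,"spin":0,"gripper":0},{"dx":0,"dy":0,"dz":0,"spin":0,"gripper":0},{"dx":0,"dy":0,"dz":0,"spin":0,"gripper":0},{"dx":0,"dy":0,"dz":0.002,"spin":0,"gripper":0},{"dx":0,"dy":0,"dz":0.002,"spin":0,"gripper":0},{"dx":0,"dy":0,"dz":0,"spin":0,"gripper":0},{"dx":0,"dy":0,"dz":0,"spin":0,"gripper":0}]'
python3 -c "
from h import *
from scipy.spatial.transform import Rotation as R
st=env.state();m=R.from_quat(st['tcp_rot']).as_matrix();print(np.degrees(np.arctan2(m[1,1],m[0,1]))-90,st['moment'])"
python3 -m jog '[{"dx":0,"dy":0,"dz":0,"spin":0,"gripper":0.4},{"dx":0,"dy":0,"dz":0,"spin":0,"gripper":0.4},{"dx":0,"dy":0,"dz":0,"spin":0,"gripper":0.4},{"dx":0,"dy":0,"dz":0.01,"spin":0,"gripper":0.4},{"dx":0,"dy":0,"dz":0.02,"spin":0,"gripper":0.4},{"dx":0,"dy":0,"dz":0.02,"spin":0,"gripper":0.4},{"dx":0,"dy":0,"dz":0.02,"spin":0,"gripper":0.4},{"dx":0,"dy":0,"dz":0.01,"spin":0,"gripper":0.4},{"dx":0,"dy":0,"dz":0,"spin":0,"gripper":0.4},{"dx":0,"dy":0,"dz":0,"spin":0,"gripper":0.4}]'
```

```text
time: 7.17
position: [423.3, 267.0, 262.8]
tcp_rot: [0.469, 0.883, -0.0, 0.0]
force: [-3.8, -0.4, 6.7]
width: 17.8
grasp_force: 29.9
-55.89840182621957 [-0.15613626  0.46392562 -0.07330305]
time: 8.0
position: [423.4, 267.3, 342.4]
tcp_rot: [0.469, 0.883, 0.0, 0.0]
force: [0.2, 0.7, -1.9]
width: 37.8
grasp_force: 0.0
```

```bash
python3 -m jog '[{"dx":0.012,"dy":-0.002,"dz":0,"spin":-0.12,"gripper":0},{"dx":0.012,"dy":-0.002,"dz":0,"spin":-0.12,"gripper":0},{"dx":0.012,"dy":-0.002,"dz":0,"spin":-0.12,"gripper":0},{"dx":0.012,"dy":-0.002,"dz":0,"spin":-0.12,"gripper":0},{"dx":0.012,"dy":-0.002,"dz":0,"spin":-0.12,"gripper":0},{"dx":0.012,"dy":-0.002,"dz":0,"spin":-0.12,"gripper":0},{"dx":0.012,"dy":-0.002,"dz":0,"spin":-0.12,"gripper":0},{"dx":0.011,"dy":-0.0025,"dz":0,"spin":-0.12,"gripper":0},{"dx":0,"dy":0,"dz":0,"spin":-0.087,"gripper":0},{"dx":0,"dy":0,"dz":0,"spin":0,"gripper":0}]'
python3 - <<'E'
from h import *
snap('top','top5'); snap('wrist','w6')
a=cv2.cvtColor(load('top5')['frame'],cv2.COLOR_RGB2BGR)[200:330,200:310];b=cv2.cvtColor(load('w6')['frame'],cv2.COLOR_RGB2BGR)
a=cv2.resize(a,None,fx=2.77,fy=2.77);b=cv2.resize(b,(480,360))
cv2.imwrite('pics/two.png',np.hstack([a[:360],b]))
print(env.state()['position'])
E
```

```text
time: 8.83
position: [518.7, 250.4, 340.2]
tcp_rot: [0.848, 0.53, -0.002, -0.0]
force: [0.7, -0.8, -0.5]
width: 0.4
grasp_force: 0.0
[518.07810768 250.64109834 340.71558638]
```

View pics/two.png

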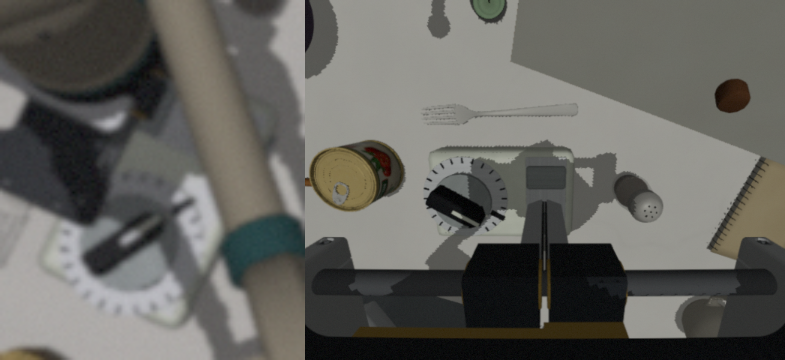

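The pointer lines up with the long mark in both views. The bar key is at composite (546,177), and the bar runs from its square end (430,199) to the tip (486,225).

Run:
```python
from h import *
s=load('w6');P=lambda u,v,z: atz(s,(u-305)*4/3,v*4/3,z)[:2]
print('bar',P(546,177,57),'tcp',env.state()['position'])
k=np.array([423.3,267.]);lm=P(497,214,46);print('lm',lm,np.degrees(np.arctan2(*(lm-k)[::-1])))
d=P(486,225,86)-P(430,197,86);print(np.hypot(*d),np.degrees(np.arctan2(d[1],d[0])))
save(cv2.cvtColor(s['frame'],cv2.COLOR_RGB2BGR),'z',(140,180,300,300),5)
```

```text
bar [521.27691797 251.71673395] tcp [518.07810768 250.64109834 340.71558638]
lm [447.00191334 232.6847836 ] -55.366717714081666
62.74406446462204 -55.38755494496281
```

View pics/z.png

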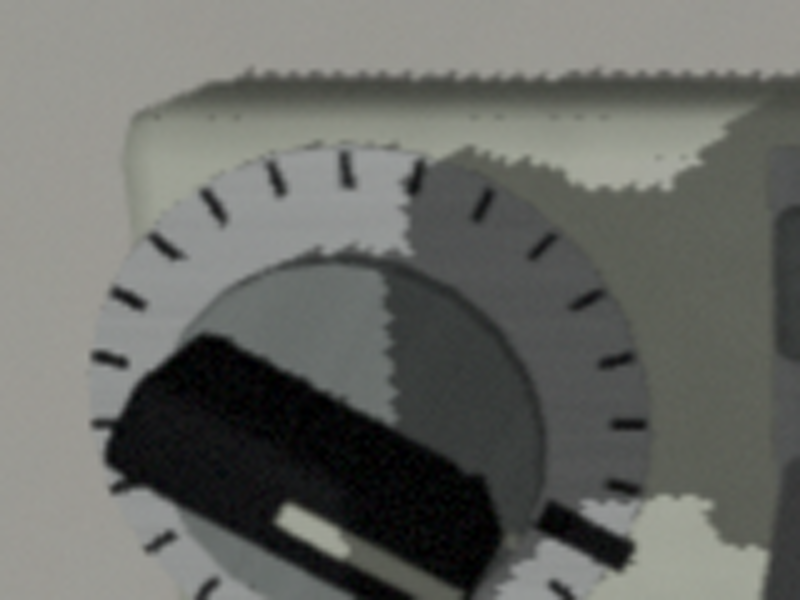

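Pointer and mark both measure -55.4°. Now the bar key: first down to just above it.

```bash
python3 -m jog '[{"dx":0.0015,"dy":0.0005,"dz":-0.02,"spin":0,"gripper":0},{"dx":0,"dy":0,"dz":-0.02,"spin":0,"gripper":0},{"dx":0,"dy":0,"dz":-0.02,"spin":0,"gripper":0},{"dx":0,"dy":0,"dz":-0.015,"spin":0,"gripper":0},{"dx":0,"dy":0,"dz":-0.005,"spin":0,"gripper":0},{"dx":0,"dy":0,"dz":0,"spin":0,"gripper":0},{"dx":0,"dy":0,"dz":0,"spin":0,"gripper":0},{"dx":0,"dy":0,"dz":0,"spin":0,"gripper":0},{"dx":0,"dy":0,"dz":0,"spin":0,"gripper":0},{"dx":0,"dy":0,"dz":0,"spin":0,"gripper":0}]'
python3 -m jog '[{"dx":0,"dy":0,"dz":-0.002,"spin":0,"gripper":0},{"dx":0,"dy":0,"dz":-0.002,"spin":0,"gripper":0},{"dx":0,"dy":0,"dz":-0.002,"spin":0,"gripper":0},{"dx":0,"dy":0,"dz":-0.001,"spin":0,"gripper":0},{"dx":0,"dy":0,"dz":0,"spin":0,"gripper":0},{"dx":0,"dy":0,"dz":0,"spin":0,"gripper":0},{"dx":0,"dy":0,"dz":0,"spin":0,"gripper":0},{"dx":0,"dy":0,"dz":0,"spin":0,"gripper":0},{"dx":0,"dy":0,"dz":0,"spin":0,"gripper":0},{"dx":0,"dy":0,"dz":0,"spin":0,"gripper":0}]'
```

```text
time: 9.77
position: [520.2, 251.4, 263.2]
tcp_rot: [0.847, 0.531, 0.001, 0.0]
force: [1.3, -0.1, 0.1]
width: 0.1
grasp_force: 0.0
time: 10.6
position: [520.0, 251.3, 255.3]
tcp_rot: [0.848, 0.531, 0.0, 0.0]
force: [0.2, 0.4, 2.2]
width: 0.7
grasp_force: 1.1
```

Contact at 255.3 with 2.2 N, as expected; pressing on.

```bash
python3 -m jog '[{"dx":0,"dy":0,"dz":-0.002,"spin":0,"gripper":0},{"dx":0,"dy":0,"dz":-0.002,"spin":0,"gripper":0},{"dx":0,"dy":0,"dz":-0.001,"spin":0,"gripper":0},{"dx":0,"dy":0,"dz":-0.0005,"spin":0,"gripper":0},{"dx":0,"dy":0,"dz":0,"spin":0,"gripper":0},{"dx":0,"dy":0,"dz":0,"spin":0,"gripper":0},{"dx":0,"dy":0,"dz":0,"spin":0,"gripper":0},{"dx":0,"dy":0,"dz":0,"spin":0,"gripper":0},{"dx":0,"dy":0,"dz":0,"spin":0,"gripper":0},{"dx":0,"dy":0,"dz":0,"spin":0,"gripper":0}]'
```

```text
time: 11.43
position: [520.0, 251.3, 251.3]
tcp_rot: [0.848, 0.531, 0.001, 0.0]
force: [-2.2, -0.6, 12.1]
width: 0.7
grasp_force: 6.3
```

12 N, well over the 5 N of full travel: the key is on its stop. Now rise clear.

```bash
python3 -m jog '[{"dx":0,"dy":0,"dz":0.003,"spin":0,"gripper":0},{"dx":0,"dy":0,"dz":0.005,"spin":0,"gripper":0},{"dx":0,"dy":0,"dz":0.02,"spin":0,"gripper":0},{"dx":0,"dy":0,"dz":0.02,"spin":0,"gripper":0},{"dx":0,"dy":0,"dz":0.02,"spin":0,"gripper":0},{"dx":0,"dy":0,"dz":0.02,"spin":0,"gripper":0},{"dx":0,"dy":0,"dz":0,"spin":0,"gripper":0},{"dx":0,"dy":0,"dz":0,"spin":0,"gripper":0},{"dx":0,"dy":0,"dz":0,"spin":0,"gripper":0},{"dx":0,"dy":0,"dz":0,"spin":0,"gripper":0}]'
python3 - <<'E'
from h import *
s=env.snapshot('wrist');a=load('w6')['frame'].astype(int);print('change',np.abs(s['frame'].astype(int)-a)[150:300,140:420].mean())
print(env.close_job())
E
```

```text
time: 12.27
position: [519.5, 251.1, 335.9]
tcp_rot: [0.848, 0.531, -0.002, -0.0]
force: [0.2, -0.0, 0.1]
width: 0.4
grasp_force: 0.0
change 8.150349206349206
the job is handed in; nothing more can be done
None
```

I handed the job in after about 12 s of robot time, but the judge returned no verdict: the pointer measured on the long mark (both at −55.4°), and the bar key was pressed to its stop (12 N) and released; closing on the knob dragged the case about 6 mm, and I moved it back to within a pixel of its start.

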